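# Clamp a bare fuel pump with a ball knob

### The arm

A 6-joint arm with a two-finger parallel gripper is mounted at the origin on the work surface. World frame = base frame: x ahead of the robot, y to its left, z up, the work surface at z = 0. Lengths are in mm, angles in rad, forces in N, time in s.
With the tool pointing down it reaches from about 300 to 775 mm from the base axis. Payload 14.6 kg.
Tool frame: the origin (TCP) lies midway between the tips of the shut fingers; the grasp point (between the pads) lies 19 mm behind it (manip.grip_depth is the distance from the TCP to the grasp point, in mm); x points along the fingers, y is the direction in which the jaws open and shut, and the axes are right-handed (so a half turn about x gives the same grasp; the last joint's range is limited). The gripper opens to 94 mm and grips with 3 to 60 N. Pads are 16 mm wide; open, the fingers measure 119 mm over their backs; the gripper's body (75 mm by 177 mm) begins 78 mm behind the grasp point.
Start: joints at [-0.067, 0.3, 1.521, -0, 1.321, -0.067], TCP at [549.99, -0.002, 205.446] pointing down, gripper open.
Joint ranges: [-3.03, 3.03], [-0.79, 2.21], [0.23, 2.52], [-1.04, 4.18], [0, 3.07], [-2.55, 2.55]. Speed limits (rad/s): [2.22, 2.22, 2.57, 3.14, 3.14, 3.14].

### API

Orientations are given as [roll, pitch, yaw] about the fixed x, y, z axes, in that order (R = Rz(yaw) Ry(pitch) Rx(roll)).
In Python, from cell import readout, cams, ticket, manip gives the robot as it stands. The module is installed in compiled form; this text tells all that it offers.
- The arm moves only by the tool apply_moves, never from a script. Its argument "plan" is one flat list of numbers, 7 for each row, row after row: the turn, a rotation vector about the tool's x, y, z in rad, then the shift along the tool's x, y, z in m, then the opening in per cent of the stroke, from 0 (shut) to 100 (fully open). In form: [wx, wy, wz, x, y, z, fingers, wx, wy, wz, x, y, z, fingers, ...]. A call has 1 to 5 rows; each row shifts and turns the commanded pose from where the row before left it, along the tool's axes as they then stand; what a row does not reach is not made up. A row lasts 1/8 s, in which the tool goes at most 62.5 mm and 10.7 degrees, less where a joint would pass 70% of its speed; a pose out of reach is approached as far as the arm can. A call with a gripper value outside its range is refused whole. The fingers move at their own pace and stop on an object; "force" is the grip in N (left out, the last holds). Time passes only in rows, so rows that do not move let the fingers close. It gives the time, the measured TCP pose, the force and the opening at its end, in the units of the state.
- readout.read_state(): the state, without advancing time (a new reading comes with each control period).
- cams.camera(name): name is "scene" or "side" or "wrist"; returns a dict with "image" (400x640x3 uint8, red, green, blue), "fovy" (degrees; the focal length in pixels is half the picture's height over the tangent of half this angle, whatever the lens; pixels are square), "cx", "cy" (the principal point, pixels), "position" and "orientation" of the camera in the world; the wrist camera has in their place "T_tool_cam" (4x4, takes a point from camera to tool coordinates, whose origin is the TCP and whose axes are the tool frame's). Camera axes: x right, y down, z forward; pixel columns grow to the right and rows downward; lengths in mm; the calibration is good to about 2 mm. A picture is of the moment at which its call begins: read the wrist's pose just before it. There is no depth.
- ticket.sign_off(): hands the job in, once; it reports no verdict.
The state is a dict: "clock": time; "joints": joint angles; "qd": joint speeds; "effort": joint torques, N m; "eef_pos": TCP position; "eef_rot": TCP orientation; "wrist_force": force on the tool from outside, world axes, zero at the start; "moment": the same for the moment, N m; "finger_gap": finger opening in mm.
Only numpy, scipy, OpenCV 4.12 (cv2) and the standard library are available. Lean on these libraries where they do the work, as an engineer would, in place of code of your own. Each camera call takes 0.05 s, during which the arm holds its last target.

### The job

Stand the bare fuel pump upright on the clamp's bed between the orange jaw and the steel V stop and let go of it. Then turn the red ball knob clockwise until you feel the jaw bite and press the pump into the V, and give it about 30 degrees more: snug, but not so tight that the pump's thin housing is crushed. Finally let go of everything, do not push the jaw with the gripper, and leave the other things on the bench where they stand.

Things in the scene. Friction and masses are not known exactly. Their poses are not given: they have to be found in the camera images.
- pump: Bare fuel pump: loose upright cylinder, 40 mm across, 95 mm tall, about 0.22 kg (may be 30 % off), steel with white ends, small brass and black fittings (10 mm high) on top. Origin: centre of its underside; z up as it stands. Grip it across the diameter 70 mm above its underside, so that the fingers stay above the jaw and the stop.
- clamp: Fixed bench clamp: grey base plate 110 mm (its x) by 235 mm (its y, -137 to +97 mm), 20 mm thick, turned about the vertical. Origin: at bench height on its centre line; z up; y points from the knob to the V stop. A blue gear housing (x +-31, y -125 to -45 mm, top 55 mm above the bench) carries the knob. The jaw moves along y.
- bed (a point): Point on top of the base plate (20 mm above the bench) at the clamp's x = 0, y = 0; axes as the clamp's. With the jaw fully back, a pump standing here with its axis 4 mm further along +y clears the jaw and the stop by 4 mm or more.
- jaw: Orange jaw, 40 mm wide, 10 thick, 28 high (23 to 51 mm above the bench). Origin: centre of the face that meets the pump; axes as the clamp's. Starts at the clamp's y = -20 mm; 9 mm per rad of knob turn. On a preloaded spring: its push jumps to 5 N at the bite (pump against the stop), then rises 13.5 N per rad of knob. The pump is well held at 8.5 to 16 N, crushed above 18.5 N.
- ball (a point): Centre of the red ball knob, a smooth 50 mm sphere with a white dot near its top, 90 mm above the bench. Clockwise from above closes the jaw. It is slippery (friction about 0.4): gripped across its widest part, the pads reaching the height of its centre, it needs about 20 N of grip; gripped higher up it tends to slip. From its open end, where it starts, it can turn 4.4 rad: use several grasps.
- reservoir: Bystander: cream pump reservoir, round, 110 mm wide over its ribs, 103 mm tall. Origin: centre of its underside.
- spray: Bystander: red spray bottle with white cap, 60 mm in diameter, 160 mm tall. Origin: centre of its underside.
- driver: Bystander: screwdriver lying on the bench near the robot. Origin: on the bench under its middle.
- vline (a point): Point on the clamp's centre line (x = 0, y = 18 mm), 50 mm above the bench. The steel V stop, a 90 degree V open towards the jaw and 31 mm high above the plate, stands about here, but its true place is set anew each time and not reported: a pump seated in it has its axis at the clamp's x = 0 and y = anything from 8 to 28 mm.
- spindle (a point): Foot of the knob's vertical steel spindle (16 mm thick, fixed point on top of the blue housing), 35 mm below the ball's centre; 10 mm are free under the ball. Turning the knob takes about 0.18 N m while the jaw runs free, 0.045 N m more as soon as the jaw bites, then 0.12 N m more per rad. It stays where it is left.
Not all that is in view belongs to the job. Of the things that look like the pump, the largest one is meant.

How it is judged:
By the outcome, as a careful person would: the job done as asked, in the order asked, and still so for the second after the job is handed in, with the robot touching nothing.
It also fails if it takes over 72 s, if anything falls off the work surface, if the arm or the gripper's body presses on something with over 40 N, if the wrist force passes 120 N, or if a joint passes its speed limit or range.

## Working session

There is one attempt and no reset: what is moved stays moved. The work goes in short steps, Python scripts to look and compute and a tool call to move; the robot and the scene stay as the last step left them, time stands still between calls to the robot, and variables do not carry over. Pictures are saved under pics/ and viewed, and the job is handed in when it is done.

Besides the shell and the picture viewer there is one more tool, called as name(argument=value, ...) on one line, values as JSON. apply_moves: Moves the arm, as the interface text tells. Its arguments: {"type":"object","properties":{"plan":{"type":"array","items":{"type":"number"}},"force":{"type":"number"}},"required":["plan"]}

```bash
mkdir -p pics
cat > h.py <<'E'
import numpy as np, cv2
from cell import readout, cams, ticket, manip
from scipy.spatial.transform import Rotation as R
def Rm(o):
    o=np.array(o,float)
    return o if o.shape==(3,3) else (R.from_quat(o).as_matrix() if o.size==4 else R.from_euler('xyz',o).as_matrix())
def cam(n,save=None):
    s=readout.read_state(); c=cams.camera(n); 
    h=c["image"].shape[0]; c["f"]=h/2/np.tan(np.radians(c["fovy"])/2)
    if n=="wrist":
        T=np.eye(4);T[:3,:3]=Rm(s["eef_rot"]);T[:3,3]=s["eef_pos"]
        T=T@np.array(c["T_tool_cam"]); c["P"]=T[:3,3];c["Rm"]=T[:3,:3]
    else: c["P"]=np.array(c["position"],float);c["Rm"]=Rm(c["orientation"])
    if save: cv2.imwrite("pics/"+save,c["image"][:,:,::-1])
    return c
def ray(c,u,v):
    d=c["Rm"]@np.array([(u-c["cx"])/c["f"],(v-c["cy"])/c["f"],1.]); return c["P"],d/np.linalg.norm(d)
def onz(c,u,v,z):
    p,d=ray(c,u,v); return p+d*(z-p[2])/d[2]
def proj(c,X):
    q=c["Rm"].T@(np.array(X,float)-c["P"]); return np.array([c["cx"]+c["f"]*q[0]/q[2],c["cy"]+c["f"]*q[1]/q[2]])
def tri(c1,a,c2,b):
    p,d=ray(c1,*a);q,e=ray(c2,*b)
    t=np.linalg.lstsq(np.stack([d,-e],1),q-p,rcond=None)[0]
    x=p+d*t[0];y=q+e*t[1]; return (x+y)/2,np.linalg.norm(x-y)
E
python3 - <<'E'
from h import *
for n in ["scene","side","wrist"]:
    c=cam(n,n+"0.png"); print(n,c["P"],c["Rm"].round(3).tolist(),c["f"],c["cx"],c["cy"],c.get("orientation"))
print(readout.read_state(),manip.grip_depth)
E
```

```text
scene [ 980.14917732 -520.2859392  1170.52150138] [[0.771, 0.539, -0.339], [0.636, -0.655, 0.407], [-0.003, -0.53, -0.848]] 449.6499103872238 324.82981084673133 201.95911397906653 [-2.58350588e+00  2.56161126e-03  6.89885598e-01]
side [248.75475053 929.79142133 654.91141557] [[-0.952, -0.141, 0.272], [-0.306, 0.487, -0.818], [-0.017, -0.862, -0.507]] 415.47018110573254 314.8012852407018 205.8155278647039 [-2.10239135  0.01702146 -2.83017156]
wrist [549.02240236  67.10791906 383.04684704] [[1.0, -0.001, -0.0], [-0.001, -0.972, -0.235], [-0.0, 0.235, -0.972]] 292.2000176523573 320.0694530173101 200.03117042539992 None
{'clock': 0.15, 'joints': array([-6.65941449e-02,  3.00331156e-01,  1.52140576e+00, -2.60388661e-05,
        1.32069069e+00, -6.65933038e-02]), 'qd': array([ 0.00058639, -0.00133772, -0.00060549, -0.00061299, -0.0017408 ,
        0.00030396]), 'effort': array([-2.50185103e-04, -5.31960297e+01, -3.52822959e+01,  7.07691838e-02,
        2.35654798e-02, -3.66386917e-05]), 'eef_pos': array([5.49814878e+02, 5.79020376e-03, 2.05037264e+02]), 'eef_rot': array([-1.60718957,  1.56996099,  3.10520502]), 'wrist_force': array([ 1.08448305, -0.02688402,  0.06595863]), 'moment': array([ 0.02588006, -0.04923425, -0.02767517]), 'finger_gap': 94.06297518854123} 18.8
```

View pics/scene0.png

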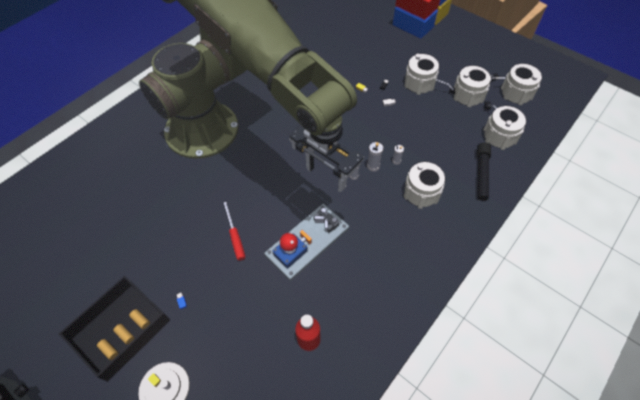

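View pics/side0.png

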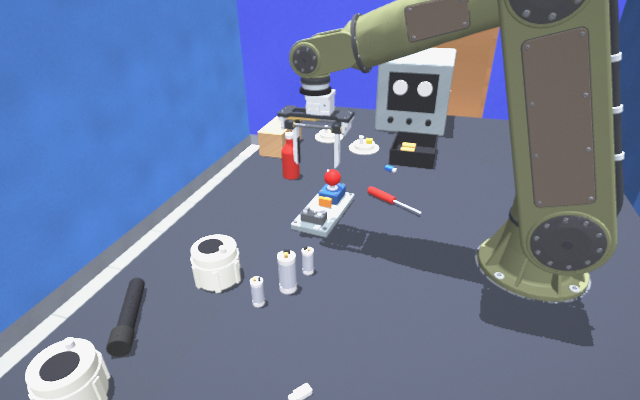

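View pics/wrist0.png

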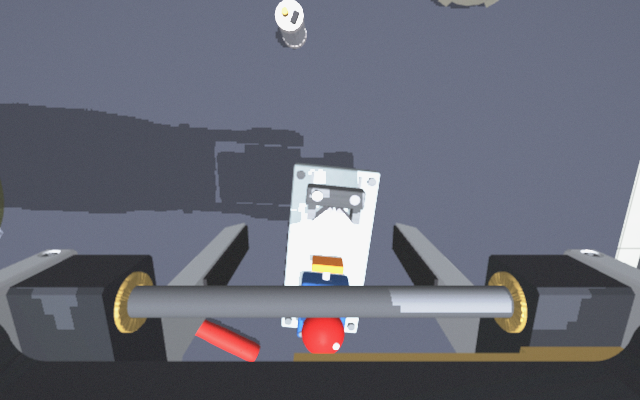

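The scene picture shows the clamp at (307,240), with the ball at (289,242). Three things look like the pump: 
- side (287,272) = scene (375,156), the largest
- side (258,291) = scene (398,154), smaller
- side (308,261) = scene about (353,170), smaller and partly hidden by a finger

The reservoirs are ribbed and much larger. I choose side (287,272) and will check it in close crops.

Run:
```python
from h import *
a=cv2.imread("pics/side0.png")[235:315,235:335]; b=cv2.imread("pics/scene0.png")[130:200,340:420]; w=cv2.imread("pics/wrist0.png")[0:60,250:340]; k=cv2.imread("pics/side0.png")[160:240,285:365]
f=lambda i:cv2.resize(i,(395,295),interpolation=cv2.INTER_CUBIC)
cv2.imwrite("pics/crop0.png",np.vstack([np.hstack([f(a),f(b)]),np.hstack([f(w),f(k)])]))
```

```text
(no output)
```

View pics/crop0.png

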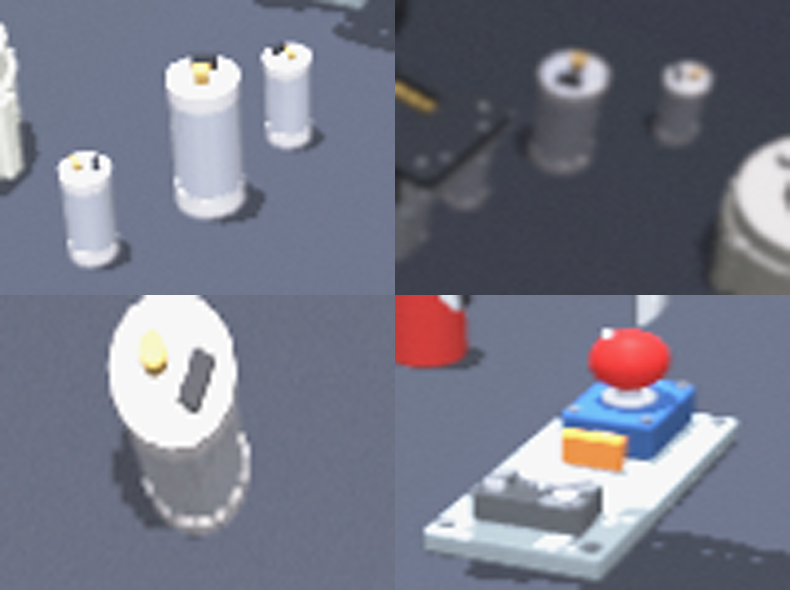

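The crops confirm the pump: the large cylinder is about twice the diameter of the two look-alikes, with its top at side (286,255), scene (376,147) and wrist (289,15). Next I measure the pump, ball and clamp.

Run:
```python
from h import *
S={}
for n in ["scene","side","wrist"]:
    c=cam(n); S[n]=c
pt={"scene":(376,147),"side":(286.4,255.3),"wrist":(289.2,14.7)}
for n in S: print("pumptop@95",n,onz(S[n],*pt[n],95).round(1))
print(tri(S["side"],pt["side"],S["scene"],pt["scene"]),tri(S["side"],pt["side"],S["wrist"],pt["wrist"]))
B={}
for n,roi in {"scene":(275,230,302,258),"side":(320,165,345,188),"wrist":(295,310,350,362)}.items():
    im=S[n]["image"]; h=cv2.cvtColor(im,cv2.COLOR_RGB2HSV)
    m=(((h[...,0]<8)|(h[...,0]>172))&(h[...,1]>150)&(h[...,2]>60)).astype(np.uint8)
    z=np.zeros_like(m);x0,y0,x1,y1=roi;z[y0:y1,x0:x1]=m[y0:y1,x0:x1]
    cs,_=cv2.findContours(z,cv2.RETR_EXTERNAL,cv2.CHAIN_APPROX_NONE);k=max(cs,key=cv2.contourArea)
    (u,v),r=cv2.minEnclosingCircle(k); B[n]=(u,v); print(n,"ball",u,v,r,cv2.boundingRect(k),onz(S[n],u,v,90).round(1))
print(tri(S["side"],B["side"],S["scene"],B["scene"]),tri(S["side"],B["side"],S["wrist"],B["wrist"]))
# orange
for n in S:
    h=cv2.cvtColor(S[n]["image"],cv2.COLOR_RGB2HSV)
    m=((h[...,0]>8)&(h[...,0]<30)&(h[...,1]>130)&(h[...,2]>120)).astype(np.uint8)
    nl,l,st,ce=cv2.connectedComponentsWithStats(m)
    print(n,"orange",[(st[i].tolist(),ce[i].round(1).tolist()) for i in range(1,nl) if st[i,4]>15])
w=cv2.imread("pics/wrist0.png")[150:360,260:400]; cv2.imwrite("pics/crop1.png",cv2.resize(w,None,fx=3.8,fy=2.85*1,interpolation=cv2.INTER_CUBIC))
```

```text
pumptop@95 scene [545.5 247.5  95. ]
pumptop@95 side [543.8 249.7  95. ]
pumptop@95 wrist [522.  165.1  95. ]
(array([544.70067451, 248.30423134,  93.77043624]), np.float64(0.5628487589751625)) (array([541.83370098, 189.46956126,  52.31723714]), np.float64(51.59003809761676))
scene ball 288.2210388183594 241.3157958984375 8.607398986816406 (281, 233, 16, 17) [ 552.1 -160.4   90. ]
side ball 331.8571472167969 177.0 7.920620441436768 (324, 170, 16, 15) [ 555.4 -160.6   90. ]
wrist ball 322.3725280761719 333.3967590332031 21.93815040588379 (302, 318, 42, 36) [ 551.6 -163.3   90. ]
(array([ 553.84444046, -160.21197548,   90.81772004]), np.float64(2.943352101503933)) (array([ 553.50620898, -161.28493958,   90.75765339]), np.float64(4.340721714151249))
scene orange [([439, 0, 10, 9, 18], [442.4, 4.9]), ([356, 83, 9, 7, 37], [359.8, 85.9]), ([301, 231, 10, 11, 41], [305.4, 236.1]), ([131, 311, 16, 16, 136], [138.1, 317.8]), ([114, 325, 17, 17, 145], [122.3, 332.8]), ([98, 340, 17, 18, 163], [106.0, 348.4]), ([149, 375, 10, 10, 65], [153.9, 379.5])]
side orange [([319, 198, 13, 9, 92], [324.6, 202.1])]
wrist orange [([312, 256, 31, 11, 259], [327.0, 261.1])]
```

View pics/crop1.png

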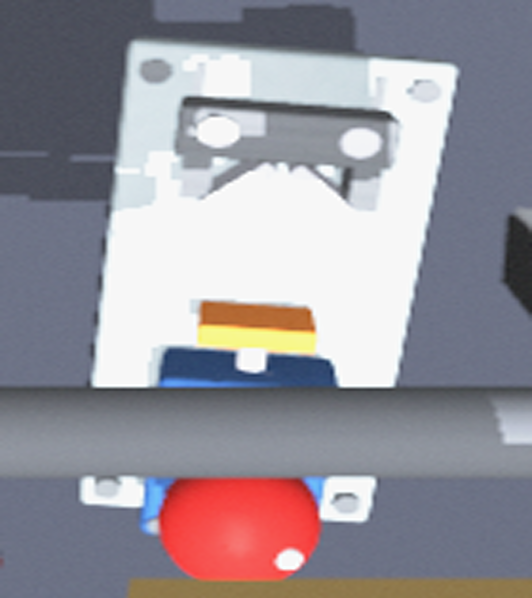

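Run:
```python
from h import *
c=cam("wrist")
k=[onz(c,u,v,20) for u,v in [(294.2,164.7),(380.3,172.8),(281,324.4),(357.4,331.8)]]
for p in k: print(p.round(1))
L=lambda a,b:(np.linalg.norm(k[a]-k[b]),np.degrees(np.arctan2(*(k[b]-k[a])[:2][::-1])))
print(L(0,1),L(2,3),L(2,0),L(3,1))
f=(k[0]+k[1])/2;b=(k[2]+k[3])/2
d=(f-b)/np.linalg.norm(f-b); yaw=np.arctan2(-d[0],d[1]); print("clamp yaw deg",np.degrees(yaw)); print("d",d, "origin from front",f-97*d,"from back",b+137*d)
s=cam("side")
o=(f-97*d); o[2]=0
ex=np.array([d[1],-d[0],0])
for n,cc in (("side",s),("scene",cam("scene"))):
  for nm,p in {"FL":[-55,97,20],"FR":[55,97,20],"BL":[-55,-137,20],"BR":[55,-137,20],"jawtop":[0,-20,51],"ball":[0,-85,90]}.items():
    print(n,nm,proj(cc,o+ex*p[0]+d*p[1]+[0,0,p[2]]).round(1))
print("jaw",onz(c,327,261,51))
```

```text
[517.   24.3  20. ]
[624.6  14.1  20. ]
[ 493.3 -203.4   20. ]
[ 602.7 -215.7   20. ]
(np.float64(108.00330436744119), np.float64(-5.417714724430036)) (np.float64(110.03932309280587), np.float64(-6.414212118297545)) (np.float64(228.942993990244), np.float64(84.05810121325425)) (np.float64(230.84715017474844), np.float64(84.56363722339015))
clamp yaw deg -5.688083971761002
d [9.91128020e-02 9.95076204e-01 1.23630253e-16] origin from front [561.17844374 -77.31296477  20.        ] from back [561.58551638 -73.22602257  20.        ]
side FL [327.1 230.9]
side FR [291.  222.7]
side BL [354.8 192.7]
side BR [322.8 186.8]
side jawtop [324.7 197.9]
side ball [332.8 176.9]
scene FL [322.1 202.7]
scene FR [348.6 225.3]
scene BL [263.  252.4]
scene BR [289.4 278.3]
scene jawtop [306.1 233.6]
scene ball [288.  241.9]
jaw [557.65366721 -90.72357462  51.        ]
```

Run:
```python
from h import *
k=cv2.imread("pics/side0.png")[160:240,285:365];b=cv2.imread("pics/scene0.png")[200:280,260:355]
cv2.imwrite("pics/crop2.png",np.hstack([cv2.resize(k,(400,400),interpolation=cv2.INTER_CUBIC),cv2.resize(b,(400,337),interpolation=cv2.INTER_CUBIC)[:,:] if 0 else cv2.resize(b,(400,400),interpolation=cv2.INTER_CUBIC)]))
```

```text
(no output)
```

View pics/crop2.png

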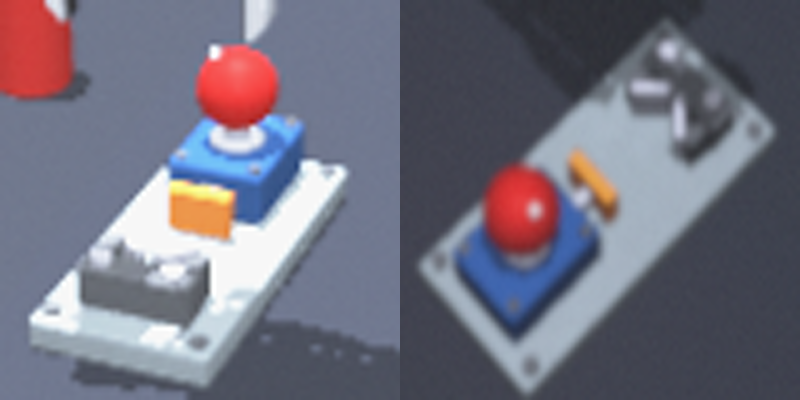

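Run:
```python
from h import *
s=readout.read_state();T=Rm(s["eef_rot"]);print("tool x,y,z cols\n",T.round(3))
a=cam("side");b=cam("scene")
print("small1 base/top",tri(a,(256.5,277.5),b,(399,148.5)))
print("small2", onz(a,307.5,250.5,60), onz(cam("wrist"),289.2,14.7,60))
print("pump base side", onz(a,235+210/3.95,235+200/3.69,0))
print("spray",onz(a,291,175,0),"driver",onz(b,234,230,5))
# pump side edges mask check
```

```text
tool x,y,z cols
 [[-0.  1.  0.]
 [-0.  0. -1.]
 [-1. -0.  0.]]
small1 base/top (array([592.66952213, 308.07657625,  66.92984587]), np.float64(1.0460525093573092))
small2 [520.64233813 175.14346702  60.        ] [518.8854628  177.03670171  60.        ]
pump base side [543.04380039 253.86136382   0.        ]
spray [ 748.67724713 -309.78050083    0.        ] driver [ 370.21609328 -205.79134132    5.        ]
```

apply_moves(plan=[0,0,0,0,-0.001,-0.06,100,0,0,0,0,-0.001,-0.06,100,0,0,0,0,-0.001,-0.06,100,0,0,0,0,-0.001,-0.06,100,0,0,0,0,-0.001,-0.008,100])

```text
clock: 1.23
eef_pos: [544.3, 251.1, 205.0]
eef_rot: [-1.808, 1.57, 2.908]
wrist_force: [0.6, 0.3, 0.4]
finger_gap: 94.2
```

apply_moves(plan=[0,0,0,0,0,0,100,0,0,0,0,0,0,100])

```text
clock: 1.48
eef_pos: [545.3, 246.7, 205.6]
eef_rot: [0.594, 1.571, -0.979]
wrist_force: [-0.4, -0.4, -0.4]
finger_gap: 93.5
```

Run:
```python
from h import *
c=cam("wrist","w1.png"); print(readout.read_state()["eef_pos"],c["P"],[proj(c,p).round(1) for p in [(544.5,248.5,95),(544.5,248.5,0)]])
```

```text
[545.32187103 246.63910317 205.61433304] [544.43320069 313.79595341 383.62519554] [array([320. , 195.5]), array([320. , 179.8])]
```

View pics/w1.png

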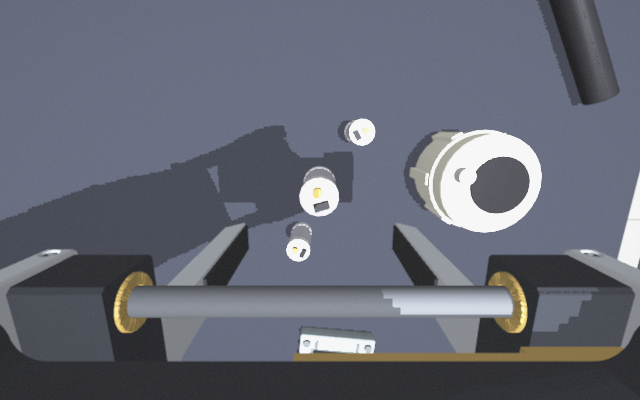

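The pump's top is at (319,196), against a predicted (320,195). The reservoir at (485,180) and the small look-alikes are clear of the fingers, so I go down.

apply_moves(plan=[0,0,0,0.05,-0.001,-0.0015,100,0,0,0,0.05,0,0,100,0,0,0,0.044,0,0,100,0,0,0,0.01,0,0,100,0,0,0,0,0,0,60], force=12)

```text
clock: 2.15
eef_pos: [544.6, 249.1, 52.4]
eef_rot: [1.972, 1.57, 0.4]
wrist_force: [0.4, 0.3, 0.6]
finger_gap: 87.1
```

apply_moves(plan=[0,0,0,0,0,0,30,0,0,0,0,0,0,30,0,0,0,0,0,0,30,0,0,0,0,0,0,30,0,0,0,0,0,0,30])

```text
clock: 2.78
eef_pos: [544.0, 249.5, 51.5]
eef_rot: [1.906, 1.571, 0.336]
wrist_force: [0.2, 0.0, 1.1]
finger_gap: 39.9
```

apply_moves(plan=[0,0,0,-0.05,0,0,30,0,0,0,-0.06,0,0,30,0,0,0,-0.02,0,0,30,0,0,0,0,0.003,0.06,30,0,0,0,0,0.003,0.06,30], force=15)

```text
clock: 3.4
eef_pos: [549.6, 128.4, 181.3]
eef_rot: [-1.052, 1.571, -2.622]
wrist_force: [1.1, -0.1, -1.7]
finger_gap: 39.9
```

apply_moves(plan=[0,0,0,0,0.003,0.06,30,0.05,0,0,0,0.003,0.05,30,0.05,0,0,0,0,0,30,0,0,0,0,0,0,30,0,0,0,0,0,0,30])

```text
clock: 4.03
eef_pos: [555.9, 20.0, 181.3]
eef_rot: [-1.595, 1.57, 3.019]
wrist_force: [0.1, -0.5, -2.7]
finger_gap: 39.5
```

Run:
```python
from h import *
s=readout.read_state();print(s["eef_pos"],s["wrist_force"],s["finger_gap"],Rm(s["eef_rot"]).round(3).tolist())
c=cam("wrist","w2.png");cam("side","s2.png")
```

```text
[555.88432292  20.03189062 181.30545806] [ 0.06218183 -0.5206077  -2.6999259 ] 39.549258686292426 [[-0.0, 0.995, -0.098], [0.0, -0.098, -0.995], [-1.0, -0.0, -0.0]]
```

View pics/w2.png

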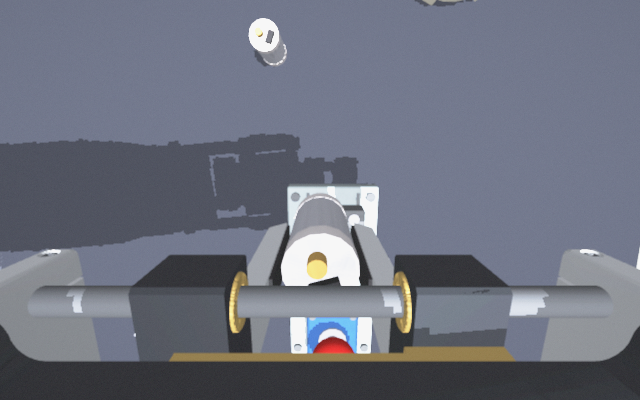

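View pics/s2.png

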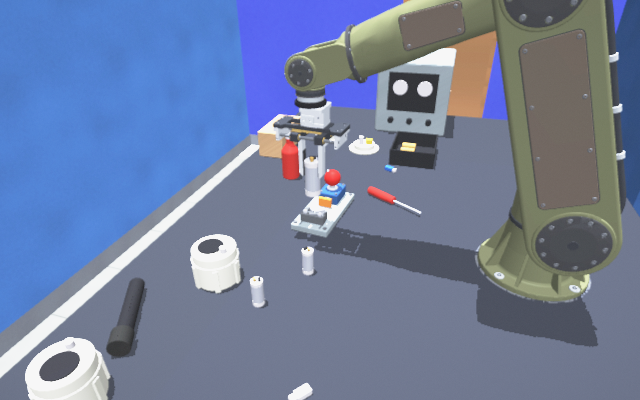

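Run:
```python
from h import *
c=cam("wrist");s=readout.read_state();T=Rm(s["eef_rot"]);p=s["eef_pos"]
for nm,q in {"FL":(288,185.5),"FR":(379,185.5)}.items(): print(nm,onz(c,*q,20).round(1))
f=(onz(c,288,185.5,20)+onz(c,379,185.5,20))/2; print("origin",f-97*np.array([.098,.995,0]))
# pump top far/left/right edges with offset e along -tool z
for e in (-3,0,3):
    ctr=p-T[:,2]*e; z=p[2]-51.5
    g=lambda dx,dy,zz: proj(c,[*(ctr+T[:,1]*dx-T[:,2]*dy)[:2],zz]).round(1)
    print(e,"top far",g(0,20,z+95),"L",g(-20,0,z+95),"R",g(20,0,z+95),"bottom far",g(0,20,z))
k=cv2.imread("pics/w2.png")[170:310,260:390];cv2.imwrite("pics/crop3.png",cv2.resize(k,None,fx=4.2,fy=4.2,interpolation=cv2.INTER_CUBIC))
```

```text
FL [517.9  26.4  20. ]
FR [624.8  15.7  20. ]
origin [561.85282063 -75.46853327  20.        ]
-3 top far [321.6 234.9] L [281.9 272.4] R [361.3 272.3] bottom far [320.9 193.4]
0 top far [321.6 229. ] L [281.7 266.9] R [361.5 266.8] bottom far [320.9 189.7]
3 top far [321.6 223.2] L [281.5 261.4] R [361.7 261.3] bottom far [320.9 186. ]
```

View pics/crop3.png

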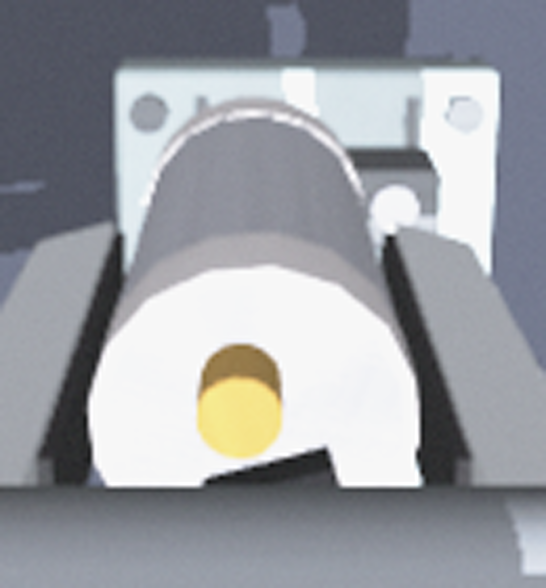

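apply_moves(plan=[0,0,0,0,0.008,0.045,30,0,0,0,0,0.007,0.0435,30,0,0,0,0.03,0,0,30,0,0,0,0.03,0,0,30,0,0,0,0,0,0,30])

```text
clock: 4.8
eef_pos: [561.1, -69.6, 119.7]
eef_rot: [-1.656, 1.567, 2.957]
wrist_force: [0.7, 0.3, -1.0]
finger_gap: 39.6
```

apply_moves(plan=[0,0,0,0,0,0,30,0,0,0,0,0,0,30])

```text
clock: 5.05
eef_pos: [562.7, -70.0, 122.8]
eef_rot: [1.471, 1.569, -0.2]
wrist_force: [0.0, -0.0, -1.9]
finger_gap: 39.7
```

Run:
```python
from h import *
s=readout.read_state();print(s["eef_pos"],s["wrist_force"],s["finger_gap"])
c=cam("wrist","w3.png");a=cam("side","s3.png");b=cam("scene","c3.png")
k=cv2.imread("pics/s3.png")[140:240,270:380];j=cv2.imread("pics/c3.png")[180:290,250:360];w=cv2.imread("pics/w3.png")[150:350,220:420]
f=lambda i:cv2.resize(i,(266,266),interpolation=cv2.INTER_CUBIC)
cv2.imwrite("pics/crop4.png",np.hstack([f(k),f(j),f(w)]))
```

```text
[562.68052276 -69.96876774 122.84112725] [ 0.03967046 -0.02086826 -1.90916907] 39.711500116496495
```

View pics/crop4.png

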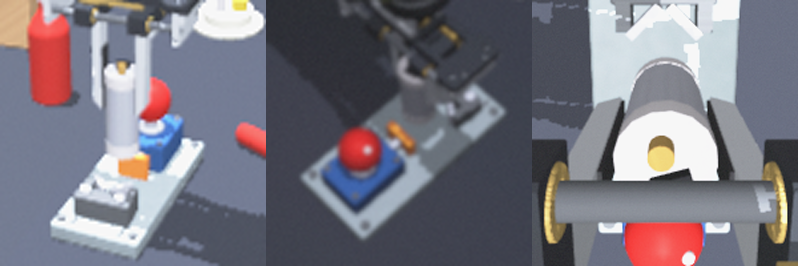

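The pump hangs upright between the jaw and the V, centred on the V in the wrist crop (660,100). I go down slowly to the contact.

apply_moves(plan=[0,0,0,0.025,0,0,30,0,0,0,0.02,0,0,30,0,0,0,0,0,0,30,0,0,0,0.002,0,0,30,0,0,0,0,0,0,30])

```text
clock: 5.82
eef_pos: [562.4, -70.1, 75.3]
eef_rot: [1.483, 1.57, -0.188]
wrist_force: [-0.6, -0.0, -1.5]
finger_gap: 39.9
```

apply_moves(plan=[0,0,0,0.0015,0,0,30,0,0,0,0,0,0,30,0,0,0,0,0,0,30])

```text
clock: 6.2
eef_pos: [562.1, -70.1, 73.0]
eef_rot: [1.656, 1.571, -0.015]
wrist_force: [1.0, 0.4, -2.1]
finger_gap: 40.1
```

apply_moves(plan=[0,0,0,0.001,0,0,30,0,0,0,0,0,0,30,0,0,0,0,0,0,30])

```text
clock: 6.58
eef_pos: [562.1, -70.1, 71.9]
eef_rot: [-0.825, 1.571, -2.496]
wrist_force: [0.2, -0.0, -2.9]
finger_gap: 39.7
```

apply_moves(plan=[0,0,0,0.001,0,0,30,0,0,0,0,0,0,30,0,0,0,0,0,0,30])

```text
clock: 6.95
eef_pos: [562.2, -70.1, 71.5]
eef_rot: [1.431, 1.57, -0.239]
wrist_force: [-2.6, 0.0, 4.9]
finger_gap: 40.1
```

Contact is felt (+5 N up), so I let go, rise and look.

apply_moves(plan=[0,0,0,0,0,0,60,0,0,0,0,0,0,75,0,0,0,0,0,0,75,0,0,0,-0.02,0,0,75,0,0,0,-0.05,0,0,75])

```text
clock: 7.58
eef_pos: [561.0, -69.9, 139.8]
eef_rot: [-1.658, 1.566, 2.955]
wrist_force: [0.2, 0.4, 0.1]
finger_gap: 70.2
```

apply_moves(plan=[0,0,0,-0.05,0,0,75,0,0,0,0,0,-0.04,75,0,0,0,0,0,-0.04,75,0,0,0,0,0,0,75,0,0,0,0,0,0,75])

```text
clock: 8.2
eef_pos: [570.0, 9.1, 190.8]
eef_rot: [-0.477, 1.571, -2.148]
wrist_force: [0.6, 0.2, -0.8]
finger_gap: 70.5
```

Run:
```python
from h import *
s=readout.read_state();print(s["eef_pos"],s["finger_gap"],s["joints"])
c=cam("wrist","w4.png");a=cam("side","s4.png");b=cam("scene","c4.png")
k=cv2.imread("pics/s4.png")[140:240,270:380];j=cv2.imread("pics/c4.png")[180:290,250:360];w=cv2.imread("pics/w4.png")[150:400,195:445]
f=lambda i:cv2.resize(i,(400,400),interpolation=cv2.INTER_CUBIC)
cv2.imwrite("pics/crop5.png",np.hstack([f(k),f(w)]))
print(proj(c,(561.9,-71.8,115)), proj(c,(553,-160.5,90)))
```

```text
[570.03138791   9.07649675 190.84280655] 70.48229996464511 [-4.82251649e-02  3.56424680e-01  1.48076027e+00 -2.10082882e-04
  1.30452619e+00  5.16405205e-02]
[320.79382926 287.5186659 ] [320.70538478 347.54949493]
```

View pics/crop5.png

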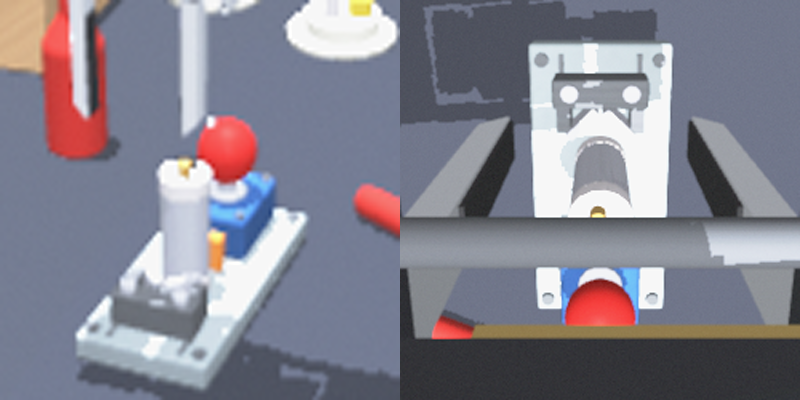

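The pump stands upright and free between jaw and stop (side crop (185,215)). Now I go over the ball, pre-rotated counter-clockwise so that one grasp covers the travel.

apply_moves(plan=[0,0,0,0,0,0.057,75,0,0,0,0,0,0.057,75,0,0,0,0,0,0.0565,75,-0.18,0,0,0,0,0,75,-0.18,0,0,0,0,0,75])

```text
clock: 8.98
eef_pos: [552.6, -161.7, 190.9]
eef_rot: [-2.25, 1.571, 2.726]
wrist_force: [-0.1, 0.9, 0.0]
finger_gap: 70.6
```

apply_moves(plan=[-0.18,0,0,0,0,0,75,-0.18,0,0,0,0,0,75,-0.18,0,0,0,0,0,75,-0.18,0,0,0,0,0,75,-0.18,0,0,0,0,0,75])

```text
clock: 9.6
eef_pos: [552.8, -160.9, 190.9]
eef_rot: [-2.423, 1.571, -2.828]
wrist_force: [0.3, -0.3, 1.1]
finger_gap: 70.7
```

apply_moves(plan=[-0.18,0,0,0,0,0,75,-0.18,0,0,0,0,0,75,-0.08,0,0,0,0,0,75,0,0,0,0,0,0,75,0,0,0,0,0,0,75])

```text
clock: 10.22
eef_pos: [552.9, -160.5, 191.0]
eef_rot: [-2.376, 1.571, -2.349]
wrist_force: [0.1, 0.8, -0.7]
finger_gap: 70.8
```

Run:
```python
from h import *
s=readout.read_state();print(s["eef_pos"],s["finger_gap"],s["joints"],Rm(s["eef_rot"]).round(3).tolist())
c=cam("wrist","w5.png");print(proj(c,(553.1,-160.6,90)))
```

```text
[ 552.91396994 -160.47073899  190.95094396] 70.7950449982696 [-3.46066424e-01  3.68728131e-01  1.46380642e+00 -3.31068896e-05
  1.30907287e+00 -1.94360616e+00] [[-0.0, -0.027, 1.0], [-0.0, 1.0, 0.027], [-1.0, -0.0, -0.0]]
[320.79604554 201.25428297]
```

View pics/w5.png

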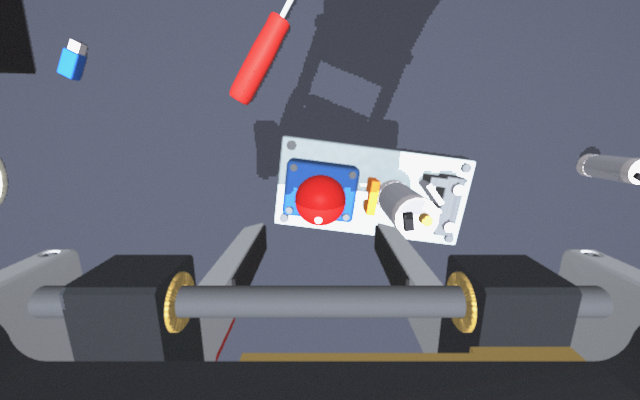

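Run:
```python
from h import *
im=cv2.imread("pics/w5.png");h=cv2.cvtColor(im,cv2.COLOR_BGR2HSV)
m=(((h[...,0]<8)|(h[...,0]>172))&(h[...,1]>150)&(h[...,2]>60)).astype(np.uint8)
z=np.zeros_like(m);z[165:235,285:360]=m[165:235,285:360]
cs,_=cv2.findContours(z,cv2.RETR_EXTERNAL,cv2.CHAIN_APPROX_NONE);k=max(cs,key=cv2.contourArea)
print(cv2.minEnclosingCircle(k),cv2.boundingRect(k))
c=cam("wrist");e=cv2.minEnclosingCircle(k)[0];print(onz(c,*e,90))
k=im[120:250,350:490];cv2.imwrite("pics/crop6.png",cv2.resize(k,None,fx=4.5,fy=4.5,interpolation=cv2.INTER_CUBIC))
```

```text
((319.8414611816406, 199.5), 24.831867218017578) (296, 176, 49, 49)
[ 551.40378723 -161.48168834   90.        ]
```

View pics/crop6.png

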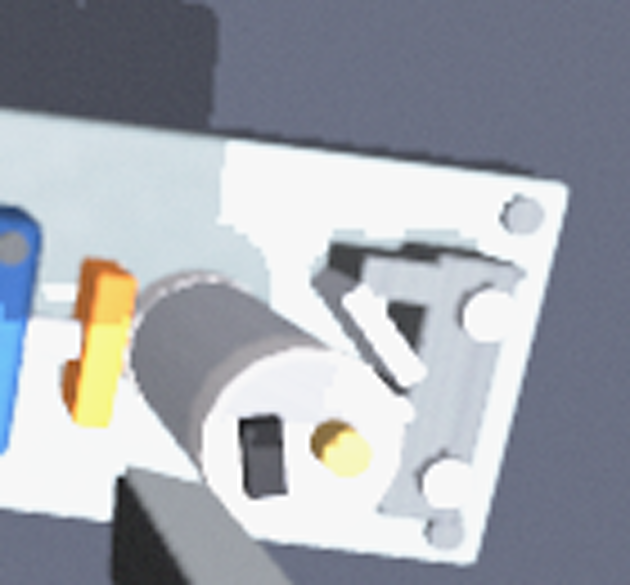

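The ball is centred at (320,200), within 1.5 mm of the prediction. The pump is still upright and clear. Going down to grip the ball.

apply_moves(plan=[0,0,0,0.055,-0.0004,-0.0006,75,0,0,0,0.045,0,0,75,0,0,0,0.02,0,0,75,0,0,0,0,0,0,75,0,0,0,0,0,0,45], force=35)

```text
clock: 10.95
eef_pos: [553.0, -160.8, 72.1]
eef_rot: [-0.398, 1.569, -0.369]
wrist_force: [-0.3, -0.4, -0.4]
finger_gap: 63.9
```

apply_moves(plan=[0,0,0,0,0,0,45,0,0,0,0,0,0,45,0,0,0,0,0,0,45,0,0,0,0,0,0,45])

```text
clock: 11.45
eef_pos: [552.9, -160.6, 71.9]
eef_rot: [-0.307, 1.569, -0.278]
wrist_force: [-0.7, 2.0, 6.3]
finger_gap: 48.9
```

Run:
```python
from h import *
for i in range(3):
  s=readout.read_state();print(s["eef_pos"],s["finger_gap"],s["wrist_force"],s["moment"],s["effort"][5])
```

```text
[ 552.91244993 -160.60084773   71.92948223] 48.86916771698616 [-0.67192175  1.95235064  6.34799826] [ 0.27236762  0.15960164 -0.04375133] -0.0305797322653234
[ 552.91244993 -160.60084773   71.92948223] 48.86916771698616 [-0.67192175  1.95235064  6.34799826] [ 0.27236762  0.15960164 -0.04375133] -0.0305797322653234
[ 552.91244993 -160.60084773   71.92948223] 48.86916771698616 [-0.67192175  1.95235064  6.34799826] [ 0.27236762  0.15960164 -0.04375133] -0.0305797322653234
```

apply_moves(plan=[0,0,0,0,0,0,65,0,0,0,0,0,0,65,0,0,0,0.003,0,0,65,0,0,0,0,0,0,45,0,0,0,0,0,0,45])

```text
clock: 12.08
eef_pos: [552.3, -160.6, 67.8]
eef_rot: [3.103, 1.57, 3.132]
wrist_force: [0.8, -1.8, -2.5]
finger_gap: 49.2
```

apply_moves(plan=[0,0,0,0,0,0,45,0,0,0,0,0,0,45,0,0,0,0,0,0,45])

```text
clock: 12.45
eef_pos: [552.4, -160.6, 67.8]
eef_rot: [-3.022, 1.571, -2.993]
wrist_force: [-0.4, -2.3, -5.8]
finger_gap: 48.9
```

```bash
cat > st.py <<'E'
from h import *
s=readout.read_state();T=Rm(s["eef_rot"]);y=np.arctan2(T[1,1],T[0,1])
print("t",round(s["clock"],2),"pos",s["eef_pos"].round(1),"gap",round(s["finger_gap"],1),"F",s["wrist_force"].round(1),"M",s["moment"].round(3),"e6",round(s["effort"][5],3),"yaw",round(y,3),"j6",round(s["joints"][5],3))
E
python3 st.py
```

```text
t 12.45 pos [ 552.4 -160.6   67.8] gap 48.9 F [-0.4 -2.3 -5.8] M [-0.222 -0.154  0.05 ] e6 -0.003 yaw 1.6 j6 -1.946
```

apply_moves(plan=[0.08,0,0,-0.0015,0,0,45,0.08,0,0,0,0,0,45,0.08,0,0,0,0,0,45,0.08,0,0,0,0,0,45,0.08,0,0,0,0,0,45])

```text
clock: 13.08
eef_pos: [552.3, -160.5, 68.0]
eef_rot: [-3.061, 1.57, 2.849]
wrist_force: [7.8, -3.7, -19.4]
finger_gap: 48.8
```

```bash
python3 st.py; python3 -c "
from h import *
cam('wrist','w6.png');cam('side','s6.png')"
```

```text
t 13.07 pos [ 552.3 -160.5   68. ] gap 48.8 F [  7.8  -3.7 -19.4] M [-0.551 -1.367  0.091] e6 -1.154 yaw 1.198 j6 -1.544
```

View pics/w6.png

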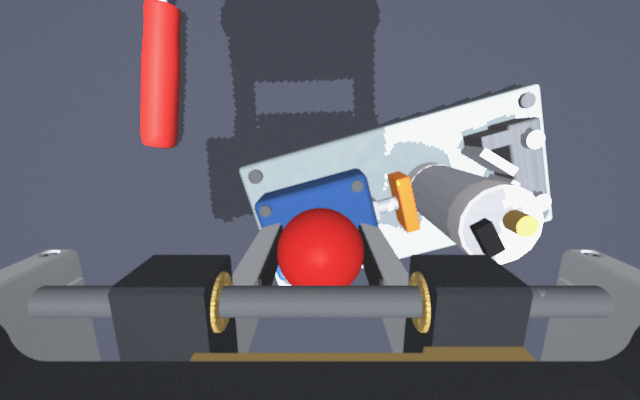

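apply_moves(plan=[0.08,0,0,0.0015,0,0,45,0.08,0,0,0,0,0,45,0.08,0,0,0,0,0,45,0.08,0,0,0,0,0,45,0.08,0,0,0,0,0,45])

```text
clock: 13.8
eef_pos: [552.4, -160.5, 67.8]
eef_rot: [-2.706, 1.571, 2.804]
wrist_force: [-0.0, -0.9, -4.9]
finger_gap: 48.9
```

```bash
python3 st.py; python3 -c "
from h import *
cam('wrist','w7.png');cam('side','s7.png');cam('scene','c7.png')
k=cv2.imread('pics/s7.png')[140:240,270:380];j=cv2.imread('pics/c7.png')[200:280,260:350];w=cv2.imread('pics/w7.png')[100:300,300:500]
f=lambda i:cv2.resize(i,(266,266),interpolation=cv2.INTER_CUBIC)
cv2.imwrite('pics/crop7.png',np.hstack([f(k),f(j),f(w)]))"; python3 st.py
```

```text
t 13.8 pos [ 552.4 -160.5   67.8] gap 48.9 F [-0.  -0.9 -4.9] M [-0.142 -0.265  0.158] e6 -1.142 yaw 0.798 j6 -1.144
t 13.95 pos [ 552.4 -160.5   67.8] gap 48.7 F [ 1.6 -1.8 -5.4] M [-0.175 -0.249 -0.177] e6 0.375 yaw 0.801 j6 -1.148
```

View pics/crop7.png

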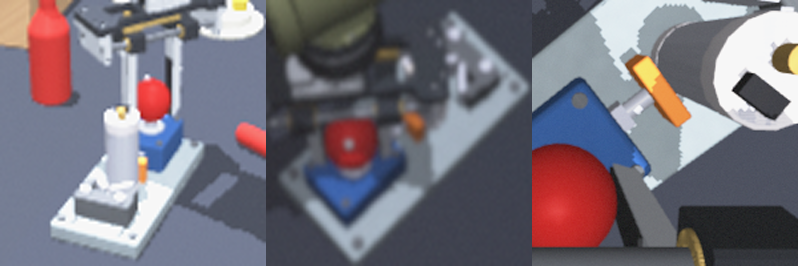

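```bash
python3 - <<'E'
from h import *
c=cams.camera("wrist"); 
# pose of wrist0
P=np.array([549.02240236,67.10791906,383.04684704]);Rr=np.array([[1,-.001,0],[-.001,-.972,-.235],[0,.235,-.972]])
d=dict(P=P,Rm=Rr,f=292.2,cx=320.07,cy=200.03)
k=cv2.imread("pics/wrist0.png")[175:235,290:380];cv2.imwrite("pics/crop8.png",cv2.resize(k,None,fx=8,fy=8,interpolation=cv2.INTER_CUBIC))
o=np.array([561.6,-75.8,0]);D=np.array([.098,.995,0]);E=np.array([.995,-.098,0])
for v in (185,190,195,200,205,210,215,220): print(v,[round(float((onz(d,333.5,v,z)-o)@D),1) for z in (51,20)], [round(float((onz(d,333.5,v,z)-o)@E),1) for z in (51,20)])
E
python3 st.py
```

```text
185 [80.4, 74.7] [-5.0, -2.9]
190 [74.5, 68.3] [-4.3, -2.2]
195 [68.6, 61.8] [-3.7, -1.5]
200 [62.6, 55.3] [-3.0, -0.8]
205 [56.6, 48.8] [-2.4, -0.1]
210 [50.6, 42.1] [-1.7, 0.6]
215 [44.5, 35.5] [-1.1, 1.3]
220 [38.3, 28.7] [-0.4, 2.0]
t 14.0 pos [ 552.4 -160.4   67.8] gap 48.5 F [ 2.1 -0.5 -5.3] M [-0.094 -0.321 -0.187] e6 0.008 yaw 0.802 j6 -1.148
```

View pics/crop8.png

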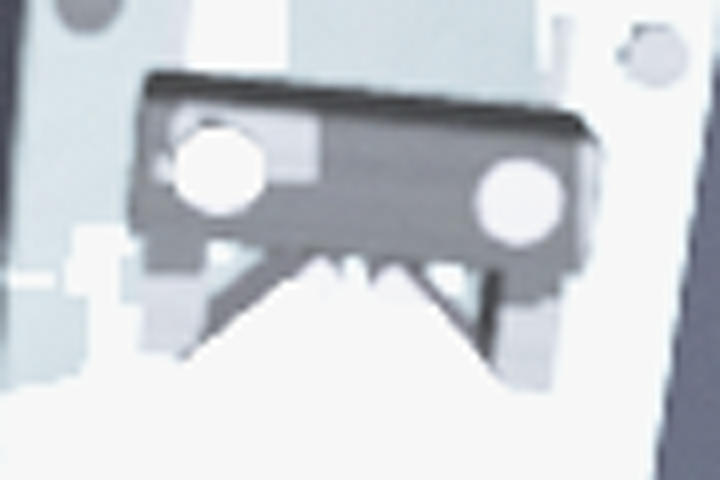

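apply_moves(plan=[0.06,0,0,0,0,0,45,0.06,0,0,0,0,0,45,0.06,0,0,0,0,0,45,0.06,0,0,0,0,0,45])

```text
clock: 14.5
eef_pos: [552.4, -160.5, 67.8]
eef_rot: [-2.427, 1.571, 2.846]
wrist_force: [1.7, -0.9, -5.8]
finger_gap: 48.8
```

```bash
python3 st.py
```

```text
t 14.5 pos [ 552.4 -160.5   67.8] gap 48.8 F [ 1.7 -0.9 -5.8] M [-0.115 -0.397  0.189] e6 -0.808 yaw 0.56 j6 -0.906
```

apply_moves(plan=[0.06,0,0,0,0,0,45,0.06,0,0,0,0,0,45,0.06,0,0,0,0,0,45])

```text
clock: 14.88
eef_pos: [552.5, -160.4, 67.8]
eef_rot: [-2.809, 1.571, 2.283]
wrist_force: [1.2, -0.6, -6.0]
finger_gap: 49.0
```

```bash
python3 st.py
```

```text
t 14.88 pos [ 552.5 -160.4   67.8] gap 49.0 F [ 1.2 -0.6 -6. ] M [-0.067 -0.377  0.181] e6 -0.808 yaw 0.38 j6 -0.726
```

apply_moves(plan=[0.06,0,0,0,0,0,45,0.06,0,0,0,0,0,45,0.06,0,0,0,0,0,45])

```text
clock: 15.25
eef_pos: [552.5, -160.4, 67.7]
eef_rot: [-2.764, 1.571, 2.148]
wrist_force: [2.0, -1.2, -7.1]
finger_gap: 48.8
```

```bash
python3 st.py; python3 -c "
from h import *
cam('wrist','w8.png')"
```

```text
t 15.25 pos [ 552.5 -160.4   67.7] gap 48.8 F [ 2.  -1.2 -7.1] M [-0.147 -0.39   0.192] e6 -0.808 yaw 0.2 j6 -0.546
```

View pics/w8.png

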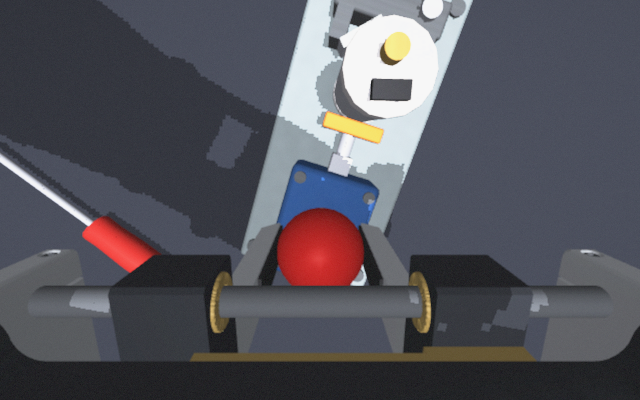

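Free-running moment is steady at 0.19 N m. The jaw (350,128) has reached the pump, which is sliding towards the V. I continue in small steps and watch Mz.

apply_moves(plan=[0.06,0,0,0,0,0,45,0.06,0,0,0,0,0,45,0.06,0,0,0,0,0,45])

```text
clock: 15.68
eef_pos: [552.5, -160.4, 67.8]
eef_rot: [2.015, 1.571, 0.465]
wrist_force: [2.8, -0.9, -6.2]
finger_gap: 49.1
```

```bash
python3 st.py
```

```text
t 15.68 pos [ 552.5 -160.4   67.8] gap 49.1 F [ 2.8 -0.9 -6.2] M [-0.148 -0.494  0.228] e6 -0.808 yaw 0.021 j6 -0.367
```

apply_moves(plan=[0.06,0,0,0,0,0,45,0.06,0,0,0,0,0,45,0.06,0,0,0,0,0,45])

```text
clock: 16.05
eef_pos: [552.5, -160.4, 67.8]
eef_rot: [1.943, 1.571, 0.213]
wrist_force: [3.2, -1.6, -6.6]
finger_gap: 49.1
```

```bash
python3 st.py
```

```text
t 16.05 pos [ 552.5 -160.4   67.8] gap 49.1 F [ 3.2 -1.6 -6.6] M [-0.177 -0.553  0.206] e6 -0.808 yaw -0.159 j6 -0.187
```

apply_moves(plan=[0.06,0,0,0,0,0,45,0.06,0,0,0,0,0,45,0.06,0,0,0,0,0,45])

```text
clock: 16.42
eef_pos: [552.6, -160.5, 67.8]
eef_rot: [1.89, 1.571, -0.02]
wrist_force: [2.6, -0.7, -7.6]
finger_gap: 48.5
```

```bash
python3 st.py; python3 -c "
from h import *
cam('wrist','w9.png')
cam('side','s9.png');cam('scene','c9.png')
k=cv2.imread('pics/s9.png')[140:240,270:380];j=cv2.imread('pics/c9.png')[200:280,260:350];w=cv2.imread('pics/w9.png')[0:200,240:440]
f=lambda i:cv2.resize(i,(266,266),interpolation=cv2.INTER_CUBIC)
cv2.imwrite('pics/crop9.png',np.hstack([f(k),f(j),f(w)]))"
```

```text
t 16.43 pos [ 552.6 -160.5   67.8] gap 48.5 F [ 2.6 -0.7 -7.6] M [-0.19  -0.543  0.188] e6 -0.808 yaw -0.339 j6 -0.007
```

View pics/crop9.png

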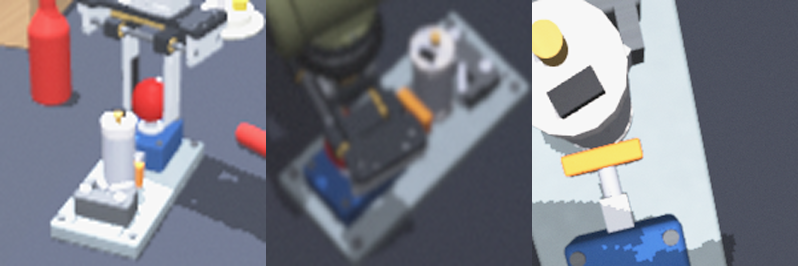

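apply_moves(plan=[0.06,0,0,0,0,0,45,0.06,0,0,0,0,0,45])

```text
clock: 16.82
eef_pos: [552.6, -160.5, 67.8]
eef_rot: [1.905, 1.571, -0.125]
wrist_force: [3.6, -1.4, -8.6]
finger_gap: 49.1
```

```bash
python3 st.py
```

```text
t 16.82 pos [ 552.6 -160.5   67.8] gap 49.1 F [ 3.6 -1.4 -8.6] M [-0.163 -0.8    0.156] e6 -0.826 yaw -0.459 j6 0.113
```

apply_moves(plan=[0.06,0,0,0,0,0,45,0.06,0,0,0,0,0,45])

```text
clock: 17.08
eef_pos: [552.6, -160.5, 67.8]
eef_rot: [1.938, 1.571, -0.212]
wrist_force: [4.6, -0.9, -8.5]
finger_gap: 48.5
```

```bash
python3 st.py
```

```text
t 17.07 pos [ 552.6 -160.5   67.8] gap 48.5 F [ 4.6 -0.9 -8.5] M [-0.273 -0.71   0.187] e6 -0.808 yaw -0.579 j6 0.233
```

apply_moves(plan=[0.06,0,0,0,0,0,45,0.06,0,0,0,0,0,45])

```text
clock: 17.32
eef_pos: [552.6, -160.5, 67.8]
eef_rot: [1.984, 1.57, -0.286]
wrist_force: [3.7, -1.3, -8.3]
finger_gap: 48.4
```

```bash
python3 st.py
```

```text
t 17.32 pos [ 552.6 -160.5   67.8] gap 48.4 F [ 3.7 -1.3 -8.3] M [-0.253 -0.713  0.21 ] e6 -0.808 yaw -0.699 j6 0.353
```

apply_moves(plan=[0.06,0,0,0,0,0,45,0.06,0,0,0,0,0,45])

```text
clock: 17.58
eef_pos: [552.6, -160.5, 67.8]
eef_rot: [2.088, 1.57, -0.302]
wrist_force: [4.6, -1.0, -8.6]
finger_gap: 48.9
```

```bash
python3 st.py; python3 -c "
from h import *
cam('wrist','w10.png')
cam('side','s10.png');cam('scene','c10.png')
k=cv2.imread('pics/s10.png')[140:240,270:380];j=cv2.imread('pics/c10.png')[200:280,260:350];w=cv2.imread('pics/w10.png')[0:200,160:360]
f=lambda i:cv2.resize(i,(266,266),interpolation=cv2.INTER_CUBIC)
cv2.imwrite('pics/crop10.png',np.hstack([f(k),f(j),f(w)]))"
```

```text
t 17.57 pos [ 552.6 -160.5   67.8] gap 48.9 F [ 4.6 -1.  -8.6] M [-0.298 -0.713  0.17 ] e6 -0.808 yaw -0.819 j6 0.473
```

View pics/crop10.png

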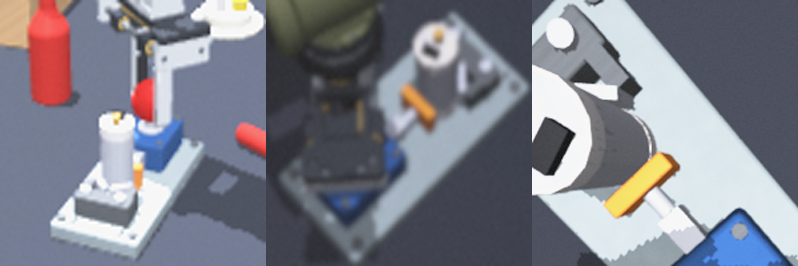

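Turned 2.42 rad so far and Mz is still about 0.18. There is no bite yet, and the pump is still short of the V.

apply_moves(plan=[0.06,0,0,0,0,0,45,0.06,0,0,0,0,0,45])

```text
clock: 17.98
eef_pos: [552.6, -160.6, 67.8]
eef_rot: [2.186, 1.57, -0.323]
wrist_force: [4.5, -2.0, -10.6]
finger_gap: 48.9
```

```bash
python3 st.py
```

```text
t 17.98 pos [ 552.6 -160.6   67.8] gap 48.9 F [  4.5  -2.  -10.6] M [-0.328 -0.842  0.232] e6 -0.826 yaw -0.939 j6 0.592
```

apply_moves(plan=[0.06,0,0,0,0,0,45])

```text
clock: 18.1
eef_pos: [552.6, -160.5, 67.8]
eef_rot: [2.243, 1.57, -0.327]
wrist_force: [5.3, -2.2, -9.4]
finger_gap: 48.9
```

```bash
python3 st.py
```

```text
t 18.1 pos [ 552.6 -160.5   67.8] gap 48.9 F [ 5.3 -2.2 -9.4] M [-0.331 -0.925  0.249] e6 -0.808 yaw -0.999 j6 0.652
```

apply_moves(plan=[0.06,0,0,0,0,0,45])

```text
clock: 18.23
eef_pos: [552.6, -160.6, 67.8]
eef_rot: [2.246, 1.57, -0.383]
wrist_force: [5.9, -1.7, -10.7]
finger_gap: 48.6
```

```bash
python3 st.py
```

```text
t 18.23 pos [ 552.6 -160.6   67.8] gap 48.6 F [  5.9  -1.7 -10.7] M [-0.338 -0.882  0.226] e6 -0.767 yaw -1.058 j6 0.712
```

apply_moves(plan=[0.06,0,0,0,0,0,45])

```text
clock: 18.35
eef_pos: [552.6, -160.6, 67.8]
eef_rot: [2.219, 1.57, -0.47]
wrist_force: [5.7, -2.0, -9.9]
finger_gap: 49.1
```

```bash
python3 st.py; python3 -c "
from h import *
cam('wrist','w11.png')
cam('side','s11.png');cam('scene','c11.png')
k=cv2.imread('pics/s11.png')[140:240,270:380];j=cv2.imread('pics/c11.png')[200:280,260:350];w=cv2.imread('pics/w11.png')[0:200,120:320]
f=lambda i:cv2.resize(i,(266,266),interpolation=cv2.INTER_CUBIC)
cv2.imwrite('pics/crop11.png',np.hstack([f(k),f(j),f(w)]))"
```

```text
t 18.35 pos [ 552.6 -160.6   67.8] gap 49.1 F [ 5.7 -2.  -9.9] M [-0.39  -0.909  0.229] e6 -0.763 yaw -1.118 j6 0.772
```

View pics/crop11.png

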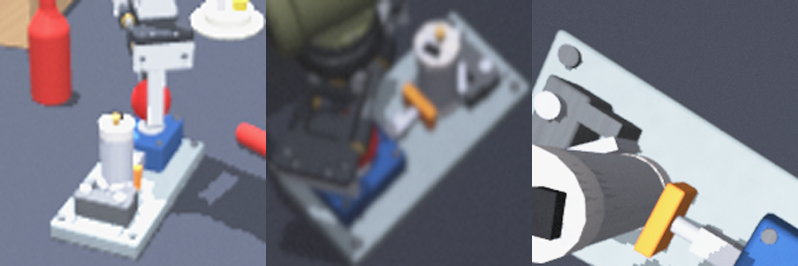

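Mz has jumped to about 0.23. The wrist-joint effort at constant speed also stepped, from −0.808 to −0.765 (+0.043 against the stated 0.045). So the bite is at yaw ≈ −1.03 and the pump sits in the V. I go on about 0.5 rad, watching for the 0.12 N m/rad rise.

apply_moves(plan=[0.06,0,0,0,0,0,45,0.06,0,0,0,0,0,45])

```text
clock: 18.75
eef_pos: [552.6, -160.6, 67.8]
eef_rot: [2.259, 1.57, -0.55]
wrist_force: [5.4, -2.0, -9.5]
finger_gap: 49.2
```

```bash
python3 st.py
```

```text
t 18.75 pos [ 552.6 -160.6   67.8] gap 49.2 F [ 5.4 -2.  -9.5] M [-0.379 -0.878  0.289] e6 -0.768 yaw -1.238 j6 0.892
```

apply_moves(plan=[0.06,0,0,0,0,0,45])

```text
clock: 18.88
eef_pos: [552.6, -160.6, 67.8]
eef_rot: [2.281, 1.57, -0.588]
wrist_force: [5.5, -2.1, -10.8]
finger_gap: 48.8
```

```bash
python3 st.py
```

```text
t 18.88 pos [ 552.6 -160.6   67.8] gap 48.8 F [  5.5  -2.1 -10.8] M [-0.289 -0.895  0.237] e6 -0.743 yaw -1.298 j6 0.952
```

apply_moves(plan=[0.06,0,0,0,0,0,45])

```text
clock: 19.0
eef_pos: [552.6, -160.6, 67.8]
eef_rot: [2.278, 1.57, -0.651]
wrist_force: [5.8, -2.9, -9.5]
finger_gap: 48.6
```

```bash
python3 st.py
```

```text
t 19.0 pos [ 552.6 -160.6   67.8] gap 48.6 F [ 5.8 -2.9 -9.5] M [-0.438 -0.926  0.332] e6 -0.735 yaw -1.358 j6 1.012
```

apply_moves(plan=[0.06,0,0,0,0,0,45])

```text
clock: 19.12
eef_pos: [552.6, -160.6, 67.8]
eef_rot: [2.285, 1.57, -0.704]
wrist_force: [4.8, -2.3, -10.3]
finger_gap: 48.8
```

```bash
python3 st.py
```

```text
t 19.12 pos [ 552.6 -160.6   67.8] gap 48.8 F [  4.8  -2.3 -10.3] M [-0.326 -0.848  0.263] e6 -0.729 yaw -1.418 j6 1.072
```

apply_moves(plan=[0.06,0,0,0,0,0,45,0.06,0,0,0,0,0,45,0.06,0,0,0,0,0,45])

```text
clock: 19.5
eef_pos: [552.6, -160.6, 67.8]
eef_rot: [2.483, 1.57, -0.686]
wrist_force: [4.8, -2.6, -9.3]
finger_gap: 48.9
```

```bash
python3 st.py
```

```text
t 19.5 pos [ 552.6 -160.6   67.8] gap 48.9 F [ 4.8 -2.6 -9.3] M [-0.382 -0.913  0.273] e6 -0.708 yaw -1.598 j6 1.252
```

apply_moves(plan=[0,0,0,0,0,0,45])

```text
clock: 19.62
eef_pos: [552.6, -160.6, 67.8]
eef_rot: [2.604, 1.57, -0.564]
wrist_force: [5.1, -3.2, -11.2]
finger_gap: 48.9
```

```bash
python3 st.py
```

```text
t 19.62 pos [ 552.6 -160.6   67.8] gap 48.9 F [  5.1  -3.2 -11.2] M [-0.369 -0.87  -0.079] e6 0.421 yaw -1.598 j6 1.251
```

The effort rose +0.100 in all (bite 0.045 + 0.12 × 0.46 rad), which means about 11 to 12.5 N. That is in the middle of the window, so I let go and rise.

apply_moves(plan=[0,0,0,0,0,0,60,0,0,0,0,0,0,75,0,0,0,0,0,0,75,0,0,0,-0.03,0,0,75,0,0,0,-0.05,0,0,75])

```text
clock: 20.25
eef_pos: [551.7, -160.2, 147.8]
eef_rot: [-0.321, 1.568, 2.792]
wrist_force: [-0.0, -0.1, -0.3]
finger_gap: 70.6
```

apply_moves(plan=[0,0,0,-0.05,0,0,75,0,0,0,-0.03,0,0,75,0,0,0,0,0,0,75,0,0,0,0,0,0,75])

```text
clock: 20.75
eef_pos: [552.0, -160.4, 226.7]
eef_rot: [-0.318, 1.569, 2.794]
wrist_force: [-0.0, -0.2, -0.6]
finger_gap: 70.6
```

```bash
python3 st.py; python3 -c "
from h import *
c=cam('wrist','w12.png')
b=cam('side','s12.png');cam('scene','c12.png')
o=np.array([561.6,-75.8,0]);D=np.array([.098,.995,0])
print([proj(b,o+D*y+[0,0,115]).round(1) for y in (22,26)])
k=cv2.imread('pics/s12.png')[140:240,270:380];j=cv2.imread('pics/c12.png')[200:280,260:350]
f=lambda i:cv2.resize(i,(400,400),interpolation=cv2.INTER_CUBIC)
cv2.imwrite('pics/crop12.png',np.hstack([f(k),f(j)]))"
```

```text
t 20.75 pos [ 552.  -160.4  226.7] gap 70.6 F [-0.  -0.2 -0.6] M [0.06  0.097 0.002] e6 -0.006 yaw -1.6 j6 1.253
[array([318.6, 185. ]), array([318.1, 185.6])]
```

View pics/crop12.png

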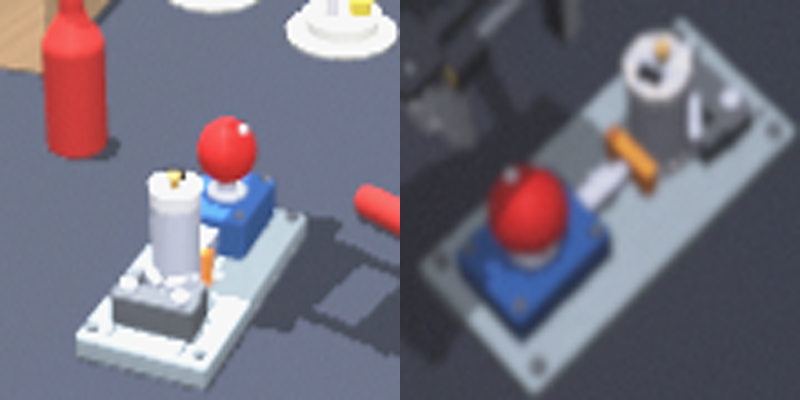

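View pics/w12.png

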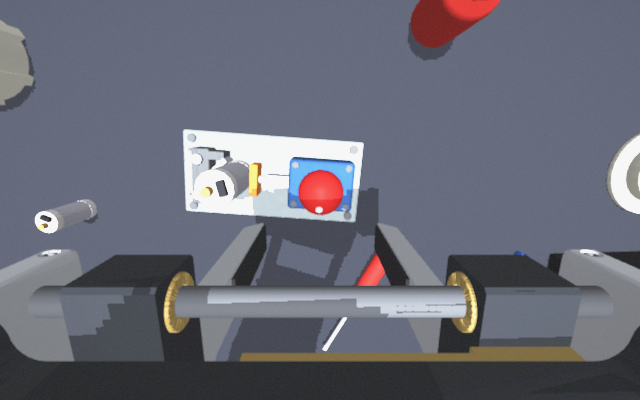

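Run:
```python
from h import *
c=cam("wrist")
im={}
for n,roi in {"w5":(300,212,340,232),"w12":(300,200,340,222)}.items():
    g=cv2.imread(f"pics/{n}.png");x0,y0,x1,y1=roi;h=cv2.cvtColor(g,cv2.COLOR_BGR2HSV)[y0:y1,x0:x1]
    m=((h[...,1]<90)&(h[...,2]>190)).astype(np.uint8);nl,l,st,ce=cv2.connectedComponentsWithStats(m)
    print(n,[(st[i,4],(ce[i]+[x0,y0]).round(1)) for i in range(1,nl) if st[i,4]>6])
print(proj(c,(552.6,-160.6,90)),proj(c,(552.6,-160.6,110)))
```

```text
w5 [(np.int32(340), array([320.2, 224.2]))]
w12 [(np.int32(43), array([318.6, 209.5])), (np.int32(272), array([319.8, 215.2]))]
[319.5644506  191.44077708] [319.52900996 195.45793522]
```

The white dot keeps the same bearing in the tool frame before and after (directly below the centre, u ≈ 318.6 in both), so the knob followed the full 3.2 rad without slipping. The pump stands upright, held between jaw and V, and nothing is touched.

```bash
python3 -c "
from h import *
print(ticket.sign_off())"
```

```text
the job is handed in; nothing more can be done
None
```

The pump is clamped upright in the V and the gripper has let go of everything. I handed the job in at about 21 s of the 72 s, and no verdict was reported.

**What I did:** I stood the largest of the three pump-like cylinders on the bed, just clear of the jaw and the stop, and let go of it. I then turned the ball knob clockwise 3.2 rad in a single grasp. The gripper never touched the jaw.

**Bite and tightness:**
- **Bite:** The wrist moment rose from about 0.19 to 0.23 N m, and the last joint's effort stepped by 0.043 N m, against 0.045 stated.
- **Where it bit:** By turn angle the bite came 2.6 rad into the turn. By torque it came about 0.1 rad later, so the extra turn after it was 0.46 to 0.57 rad (26 to 33 degrees).
- **Clamp force:** That works out to about 11 to 12.7 N, inside the 8.5 to 16 N window. It comes from torque and angle; nothing measured the clamp force itself.

**Last checks:**
- All three cameras show the pump upright between the jaw and the V stop.
- The ball's dot kept its bearing to the gripper, so the knob did not slip. I judged this by eye, because the automatic search for the dot gave mixed results.
- The wrist force was back near zero with the arm clear.
- The spray bottle and screwdriver looked undisturbed. I did not re-measure the bystanders or the reservoirs after the last move.

**Disagreement:** While I gripped the ball, an unexplained vertical force of 5 to 11 N stayed on the wrist. It peaked at 19 N during one small height change, which I undid.

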